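# Hold the ticket clip open over the wide price ticket

### The arm

A 6-joint arm with a two-finger parallel gripper is mounted at the origin on the work surface. World frame = base frame: x ahead of the robot, y to its left, z up, the work surface at z = 0. Lengths are in mm, angles in rad, forces in N, time in s.
With the tool pointing down it reaches from about 275 to 1000 mm from the base axis. Payload 8.4 kg.
Tool frame: the origin (TCP) lies midway between the tips of the shut fingers; the grasp point (between the pads) lies 19 mm behind it; z points along the fingers, y is the direction in which the jaws open and shut (so a half turn about z gives the same grasp; the last joint's range is limited). The gripper opens to 85 mm and grips with 20 to 120 N. Pads are 22 mm wide; open, the fingers measure 114 mm over their backs; the gripper's body (76 mm by 85 mm) begins 54 mm behind the grasp point. The pads swing forward as they close: fully open they stand 13 mm farther back than shut.
Start: joints at [1.111, 0.353, 1.633, -0, 1.155, -0.002], TCP at [276.234, 560.645, 231.281] pointing down, gripper open.
Joint ranges: [-2.63, 2.63], [-0.92, 2.1], [0.06, 2.66], [-1.3, 4.44], [0, 2.69], [-3.02, 3.02]. Speed limits (rad/s): [2.22, 2.22, 2.79, 3.14, 3.14, 3.14].

### API

Orientations are given as [roll, pitch, yaw] about the fixed x, y, z axes, in that order (R = Rz(yaw) Ry(pitch) Rx(roll)).
In Python, from rig import r gives the robot as it stands.
- The arm moves only by the tool play_rows, never from a script. Its argument "moves" is a list of rows, each a list of 3 entries, a list of its own where there are three numbers: the turn, a rotation vector about the tool's x, y, z in degrees, then the shift along the tool's x, y, z in mm, then the opening, from 0 (shut) to 1 (fully open). A call has 1 to 20 rows; each row is the pose to reach, as a shift and turn from the pose measured when the call began, along the tool's axes at that moment; what a row does not reach only later rows make up. A row lasts 1/10 s, in which the tool goes at most 50 mm and 8.59 degrees, less where a joint would pass 70% of its speed; a pose out of reach is approached as far as the arm can. A call with a gripper value outside its range is refused whole. The fingers move at their own pace and stop on an object; "newtons" is the grip in N (left out, the last holds). Time passes only in rows, so rows that repeat a pose let the fingers close. It gives the time, the measured TCP pose, the force and the opening at its end, in the units of the state.
- r.sense(): the state, without advancing time (a new reading comes with each control period).
- r.grab_frame(name): name is "scene" or "top"; returns a dict with "color" (420x560x3 uint8, red, green, blue), "K" (3x3 intrinsics, pixels), "k1" (the pictures are not rectified: a ray, as slopes to the right and down, at radius r is drawn at 1 + k1 r^2 times it, then the intrinsics apply), "rvec" (rotation vector, rad) and "tvec" (3), from world to camera coordinates, as OpenCV has them. Camera axes: x right, y down, z forward; pixel columns grow to the right and rows downward; lengths in mm; the calibration is good to about 2 mm. A picture is of the moment at which its call begins. There is no depth.
- r.sign_off(): hands the job in, once; it reports no verdict.
Trained networks look in a picture, given as the dict that the camera call returned (one of the last four; its "shot" number tells which), for a name from the list of things; names that differ only in an ending like _2 or _b are one class to them, and where a whole thing is asked for, a point or a joint stands for the part that bears it (a point fixed in the world has none). Each returns a list of dicts, best first, with "conf" (0 to 1); they miss things now and then, are a little off and sometimes report something else, mostly with a low value. They report only what shows in the picture. A call takes as long as a camera call. They do not tell look-alikes from the thing itself.
- r.silhouettes(picture, name): "mask" (420x560 bool, what is visible of it) and "location" ([column, row] in pixels, amid what is visible of it).
The state is a dict: "clock": time; "qpos": joint angles; "qvel": joint speeds; "joint_efforts": joint torques, N m; "eef_pos": TCP position; "tcp_rot": TCP orientation; "contact_force": force on the tool from outside, world axes, zero at the start; "wrist_torque": the same for the moment, N m; "opening": opening from 0.0 (shut) to 1.0 (fully open).
Only numpy, scipy, OpenCV 4.12 (cv2) and the standard library are available. Lean on these libraries where they do the work, as an engineer would, in place of code of your own. Each camera call takes 0.05 s, during which the arm holds its last target.

### The job

Pick up the dark steel spring clip that stands on the cheese counter by its two thumb levers, squeeze it well open, and bring its jaws down astride the middle of the top edge of the wide price ticket, one jaw in front of the slate and one behind, so that a colleague can slip a label in. Finish while still holding the clip like that: open at least half-way, its jaw tips reaching 1 to 3 cm below the edge, not touching the ticket, so that only your grip carries it. Do not strike or shift the ticket, and leave the narrow ticket, the cheese and the jar alone.

Things in the scene. Friction and masses are not known exactly. Their poses are not given: they have to be found in the camera images.
- clip: Steel spring clip like a big clothes peg, 96 mm tall, 42 mm wide, about 90 g, standing upright on the counter on its closed jaws with the two thumb levers up. Origin on its pivot, half-way up, 50 mm above the jaw tips. z up; y along the pivot pin; x is the direction in which the levers are squeezed together and the jaws part. Front and back are alike.
- clip_grip (a point): Where to grip the clip: midway between the two rounded thumb rolls (12 mm thick rods along the clip's y, 40 mm long, centres at clip x = +-22 mm), 40 mm above the pivot, 90 mm above the jaw tips. Across the rolls the clip measures 56 mm along x at rest, about 41 mm half squeezed and 27 mm fully squeezed; the rolls rise 5 mm against the pivot over the whole squeeze. Each roll pushes back with about 5 N at first and 11 N fully squeezed.
- lever_a (a joint): Turn of the lever on the clip's +x side in rad: 0 jaws shut, 0.34 fully open (a stop), the spring shuts it. The two levers are geared and turn equally. Jaw gap at the tips is about 2 mm + 100 mm per rad (both levers together), 35 mm when fully open; the tips rise 3 mm towards the pivot.
- jaw_a (a point): Lower inner edge, at mid width, of the jaw on the clip's +x side (jaw lips 40 mm wide, 12 mm tall, 13 mm thick; 1 mm from the clip's mid-plane when shut).
- jaw_b (a point): The same point of the jaw on the clip's -x side.
- wide_ticket: Wide price ticket: a blank dark slate plate 120 mm wide and 4 mm thick, upright in a wooden foot 60 x 140 x 22 mm; loose, about 0.6 kg. Origin at the centre of the foot's underside; x is normal to the plate, y runs along its top edge, z up. Its top edge is 94 mm above the counter.
- wide_ticket_top (a point): Middle of the wide ticket's top edge, axes as the ticket's.
- narrow_ticket: Narrow price ticket, not to be touched: the same but the plate is 60 mm wide and the foot 60 x 80 mm. The two tickets may stand in either place.
- cheese: Bystander: small round cheese 110 mm across and 42 mm high; origin under its centre.
- pot: Bystander: jar 64 mm across and 75 mm high; origin under its centre.
Things that resemble listed ones, but are neither listed nor needed, are in the scene too. Leave any turquoise look-alike of the clip alone. What is shaped like the wide_ticket but red is not meant.

How it is judged:
By the outcome, as a careful person would: the job done as asked, in the order asked, and still so for the second after the job is handed in, while the arm keeps its last pose, push and grip.
It also fails if it takes over 32 s, if anything falls off the work surface, if the arm or the gripper's body presses on something with over 40 N, if the wrist force passes 120 N, or if a joint passes its speed limit or range.

## Working session

There is one attempt and no reset: what is moved stays moved. The work goes in short steps, Python scripts to look and compute and a tool call to move; the robot and the scene stay as the last step left them, time stands still between calls to the robot, and variables do not carry over. Pictures are saved under pics/ and viewed, and the job is handed in when it is done.

Besides the shell and the picture viewer there is one more tool, called as a command line: name --argument value ..., lists and objects as JSON in quotes. play_rows: Moves the arm, as the interface text tells. Its arguments: {"type":"object","properties":{"moves":{"type":"array"},"newtons":{"type":"number"}},"required":["moves"]}

```bash
mkdir -p pics; ls
cat > h.py <<'E'
import numpy as np, cv2
from rig import r
def grab(n,fn):
    f=r.grab_frame(n); cv2.imwrite(f'pics/{fn}.png',f['color'][:,:,::-1]); return f
def cam(f):
    R=cv2.Rodrigues(np.array(f['rvec'],float))[0]; t=np.array(f['tvec'],float).ravel(); return R,t
def proj(f,P):
    d=np.array([f['k1'],0,0,0],float)
    return cv2.projectPoints(np.array(P,float).reshape(-1,1,3),np.array(f['rvec'],float),np.array(f['tvec'],float),np.array(f['K'],float),d)[0].reshape(-1,2)
def ray(f,px):
    u=cv2.undistortPoints(np.array(px,float).reshape(-1,1,2),np.array(f['K'],float),np.array([f['k1'],0,0,0],float)).reshape(-1,2)
    R,t=cam(f); C=-R.T@t; D=(R.T@np.c_[u,np.ones(len(u))].T).T
    return C,D
def onz(f,px,z):
    C,D=ray(f,px); return C+D*((z-C[2])/D[:,2])[:,None]
E
python3 - <<'E'
from h import *
s=r.sense(); print(s)
for n in('scene','top'):
    f=grab(n,n+'0'); R,t=cam(f); print(n,f['K'],f['k1'],-R.T@t)
    for nm in('clip','wide_ticket','narrow_ticket','cheese','pot'):
        for d in r.silhouettes(f,nm):
            ys,xs=np.nonzero(d['mask']); print(nm,round(d['conf'],2),d['location'],xs.min(),xs.max(),ys.min(),ys.max(), onz(f,[d['location']],40).round())
E
```

```text
pics
{'clock': 0.0, 'qpos': array([ 1.11059559e+00,  3.53663343e-01,  1.63415750e+00,  4.31132803e-05,
        1.15517057e+00, -2.40179049e-03]), 'qvel': array([-0.0015351 , -0.00272093, -0.00165062, -0.00051887,  0.00091664,
        0.00083864]), 'joint_efforts': array([ 3.74113326e-03, -6.05223584e+01, -3.42071486e+01,  2.61128998e-04,
        9.12789517e-03,  9.52073833e-06]), 'eef_pos': array([276.00949569, 560.21672448, 230.54218419]), 'tcp_rot': array([-3.14019399e+00, -4.27778042e-05,  2.68377625e+00]), 'contact_force': array([-0.51297026, -0.35807232,  0.04887124]), 'wrist_torque': array([0.01496563, 0.03114382, 0.02312408]), 'opening': 1.0021014369630916}
scene [[406.726552     0.         278.95609043]
 [  0.         406.726552   209.03032561]
 [  0.           0.           1.        ]] 0.00010733832518831765 [1188.81475782   89.3789658   817.44998077]
clip 0.91 [419.9, 229.8] 405 434 210 247 [[545. 381.  40.]]
clip 0.83 [372.3, 231.9] 361 387 212 250 [[560. 265.  40.]]
wide_ticket 0.74 [159.2, 166.4] 132 185 145 188 [[ 366. -316.   40.]]
wide_ticket 0.62 [142.8, 219.4] 115 1
[... 413 characters left out ...]
[[418.17631217   0.         271.11636525]
 [  0.         418.17631217 209.34485433]
 [  0.           0.           1.        ]] -0.09799295288995201 [ 347.10556734   40.20864032 1191.03309447]
clip 0.87 [151.4, 203.1] 140 162 190 211 [[553. 377.  40.]]
clip 0.6 [188.7, 197.5] 178 202 183 207 [[570. 271.  40.]]
clip 0.21 [188.5, 190.1] 179 194 184 197 [[591. 273.  40.]]
wide_ticket 0.86 [394.0, 212.1] 368 422 195 229 [[ 533. -306.   40.]]
wide_ticket 0.67 [400.8, 273.8] 375 426 254 297 [[ 361. -319.   40.]]
narrow_ticket 0.98 [308.8, 185.4] 295 325 175 200 [[607. -66.  40.]]
cheese 0.75 [225.5, 148.5] 205 243 128 165 [[714. 172.  40.]]
pot 0.95 [270.2, 269.0] 258 280 258 281 [[373.  41.  40.]]
```

Run:
```python
import cv2
a=cv2.imread('pics/scene0.png');b=cv2.imread('pics/top0.png')
c=cv2.resize(a[195:265,345:450],None,fx=5,fy=5,interpolation=2); d=cv2.resize(a[135:250,105:195],None,fx=5,fy=5,interpolation=2)
e=cv2.resize(b[170:225,130:215],None,fx=6,fy=6,interpolation=2); g=cv2.resize(b[180:300,350:440],None,fx=5,fy=5,interpolation=2)
for n,i in zip('cdeg',(c,d,e,g)): cv2.imwrite(f'pics/z_{n}.png',i)
```

```text
(no output)
```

View pics/scene0.png

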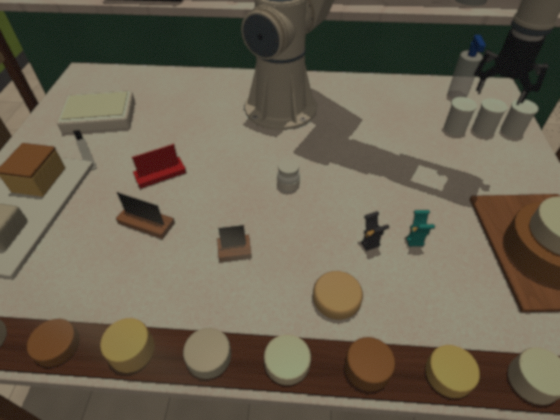

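View pics/top0.png

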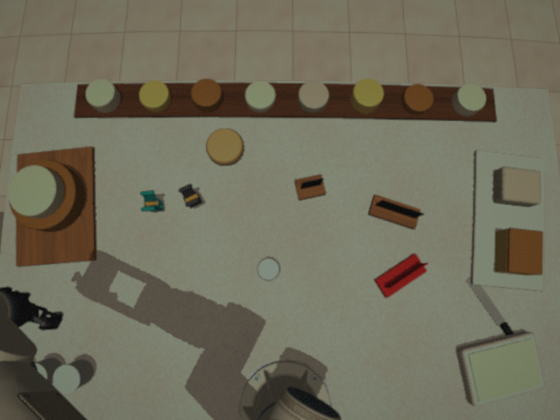

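View pics/z_c.png

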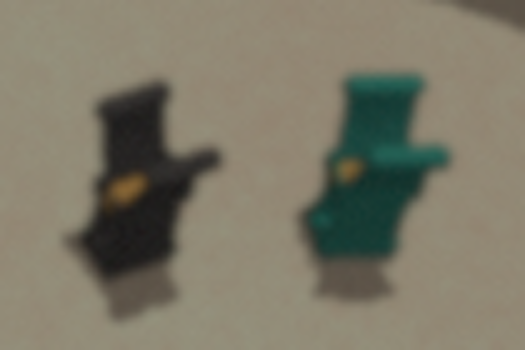

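View pics/z_e.png

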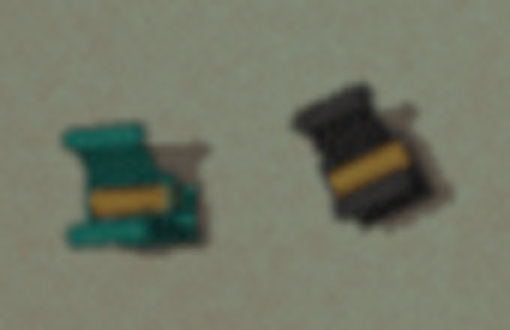

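View pics/z_d.png

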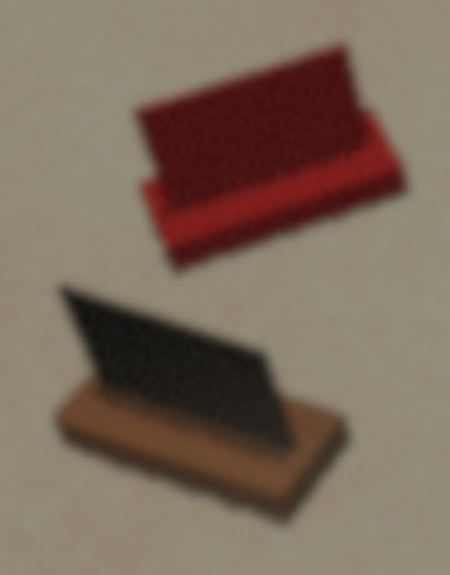

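View pics/z_g.png

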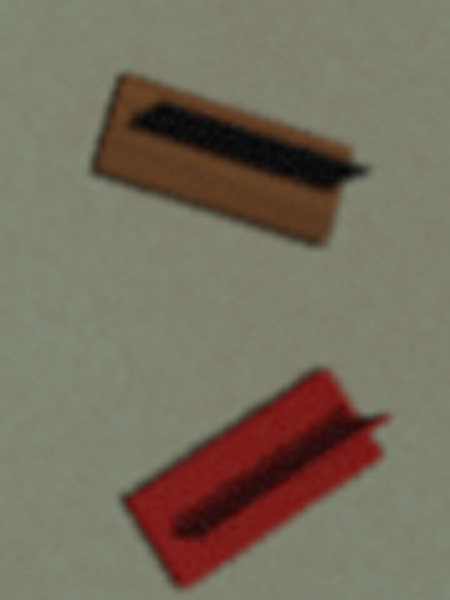

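```bash
cat > fit.py <<'E'
from h import *
from scipy.optimize import minimize
def box(x0,x1,y0,y1,z0,z1): return np.array([[x,y,z] for x in(x0,x1) for y in(y0,y1) for z in(z0,z1)],float)
def clip_parts(q=0.):
    P=[]
    for s in(1,-1):
        a=np.linspace(0,2*np.pi,12,endpoint=False)
        roll=np.array([[s*22+6*np.cos(t),y,40+6*np.sin(t)] for t in a for y in(-20,20)])
        lev=np.array([[s*x,y,z] for x,z in((20,40),(24,40),(3,0),(9,0)) for y in(-17,17)])
        arm=np.array([[s*x,y,z] for x,z in((3,0),(11,0),(3,-38),(12,-38)) for y in(-17,17)])
        lip=box(min(s*1,s*14),max(s*1,s*14),-20,20,-50,-38)
        for p in(roll,lev,arm,lip):
            p=p.copy(); c,n=np.cos(q),np.sin(q)*s
            # squeeze: roll inward, jaw outward
            x=p[:,0]*c-p[:,2]*n; z=p[:,2]*c+p[:,0]*n; p[:,0],p[:,2]=x,z; P.append(p)
    P.append(np.array([[5*np.cos(t),y,5*np.sin(t)] for t in np.linspace(0,6.28,8) for y in(-21,21)]))
    return P
def ticket_parts(w=120,fl=140): return [box(-30,30,-fl/2,fl/2,0,22),box(-2,2,-w/2,w/2,22,94)]
S=6
def render(f,parts,T):
    R,t=T; im=np.zeros((420*S,560*S),np.uint8)
    for p in parts:
        uv=(proj(f,p@R.T+t)+.5)*S-.5
        cv2.fillConvexPoly(im,cv2.convexHull((uv*16).round().astype(np.int32)),255,shift=4)
    return cv2.resize(im,(560,420),interpolation=cv2.INTER_AREA)/255.
def pose(x,y,yaw,z=0): 
    c,s=np.cos(yaw),np.sin(yaw); return np.array([[c,-s,0],[s,c,0],[0,0,1]]),np.array([x,y,z])
def fit(fm,parts,x0,z):
    def cost(p):
        return sum(((render(f,parts,pose(p[0],p[1],p[2]/50,z))-m)**2).sum() for f,m in fm)
    best=minimize(cost,x0,method='Nelder-Mead',options=dict(initial_simplex=np.array([x0]+[np.add(x0,d) for d in((12,0,0),(0,12,0),(0,0,12))]),xatol=.1,fatol=.1,maxiter=150))
    return best.x,best.fun
E
cat > f1.py <<'E'
from fit import *
import pickle
fs={n:r.grab_frame(n) for n in('scene','top')}
M={}
for n,f in fs.items():
    for nm,near in(('clip',(370,232) if n=='scene' else (190,196)),('wide_ticket',(143,219) if n=='scene' else (394,212))):
        ds=[d for d in r.silhouettes(f,nm) if np.hypot(*np.subtract(d['location'],near))<8]
        ds.sort(key=lambda d:-d['conf']); 
        if ds: M[nm,n]=ds[0]['mask'].astype(float)
pickle.dump((fs,M),open('d.pkl','wb'))
for nm,parts,x0s,z in(('clip',clip_parts(),[(565,268,50*a) for a in(-.8,-.2,.4,1.,1.5)],50),('wide_ticket',ticket_parts(),[(535,-306,50*a) for a in(-.6,0,-.3)],0)):
    for sel in(('scene','top'),('scene',),('top',)):
        fm=[(fs[n],M[nm,n]) for n in sel if (nm,n) in M]
        rs=sorted([fit(fm,parts,x0,z) for x0 in x0s],key=lambda a:a[1])
        print(nm,sel,[m.sum() for _,m in fm],[(b[0].round(1),round(b[0][2]/50,3),round(b[1],1)) for b in rs[:3]])
E
python3 f1.py
```

```text
clip ('scene', 'top') [np.float64(653.0), np.float64(306.0)] [(array([569. , 264.1,  24.4]), np.float64(0.489), np.float64(102.7)), (array([568.8, 264.3,  23.7]), np.float64(0.474), np.float64(102.9)), (array([568.9, 264.2,  23.5]), np.float64(0.47), np.float64(103.0))]
clip ('scene',) [np.float64(653.0)] [(array([569.7, 264. ,  22.8]), np.float64(0.457), np.float64(61.1)), (array([569.8, 263.8,  22.5]), np.float64(0.451), np.float64(61.2)), (array([569.8, 263.8,  22.6]), np.float64(0.451), np.float64(61.3))]
clip ('top',) [np.float64(306.0)] [(array([567.5, 263.1,  25.8]), np.float64(0.517), np.float64(32.3)), (array([567.5, 263.1,  25.8]), np.float64(0.517), np.float64(32.5)), (array([566.9, 263.2,  25.1]), np.float64(0.502), np.float64(32.7))]
wide_ticket ('scene', 'top') [np.float64(1554.0), np.float64(1151.0)] [(array([ 539. , -315. ,  -16.2]), np.float64(-0.325), np.float64(133.9)), (array([ 539. , -315. ,  -16.3]), np.float64(-0.326), np.float64(133.9)), (array([ 539.1, -315. ,  -16.3]), np.float64(-0.326), np.float64(134.2))]
wide_ticket ('scene',) [np.float64(1554.0)] [(array([ 541. , -314.4,  -16.5]), np.float64(-0.329), np.float64(56.1)), (array([ 541.5, -313.3,  -16.3]), np.float64(-0.327), np.float64(57.7)), (array([ 541.3, -313.9,  -16.5]), np.float64(-0.33), np.float64(57.8))]
wide_ticket ('top',) [np.float64(1151.0)] [(array([ 537.6, -314.9,  -15.7]), np.float64(-0.315), np.float64(28.7)), (array([ 537.8, -314.8,  -15.8]), np.float64(-0.316), np.float64(29.0)), (array([ 537.5, -314.6,  -15.7]), np.float64(-0.314), np.float64(29.4))]
```

Run:
```python
from fit import *
import pickle
fs,M=pickle.load(open('d.pkl','rb'))
tiles=[]
for nm,parts,T in(('clip',clip_parts(),pose(568.7,263.8,.48,50)),('wide_ticket',ticket_parts(),pose(539,-315,-.325))):
    for n in fs:
        f=fs[n]; im=cv2.resize(f['color'][:,:,::-1],None,fx=S,fy=S,interpolation=2)
        for p in parts:
            uv=(proj(f,p@T[0].T+T[1])+.5)*S-.5
            cv2.polylines(im,[cv2.convexHull(uv.round().astype(np.int32))],True,(0,255,255),1)
        c=((proj(f,[T[1]])[0]+.5)*S).astype(int); tiles.append(im[c[1]-150:c[1]+150,c[0]-200:c[0]+200])
cv2.imwrite('pics/ov.png',np.vstack([np.hstack(tiles[:2]),np.hstack(tiles[2:])]))
```

```text
(no output)
```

View pics/ov.png

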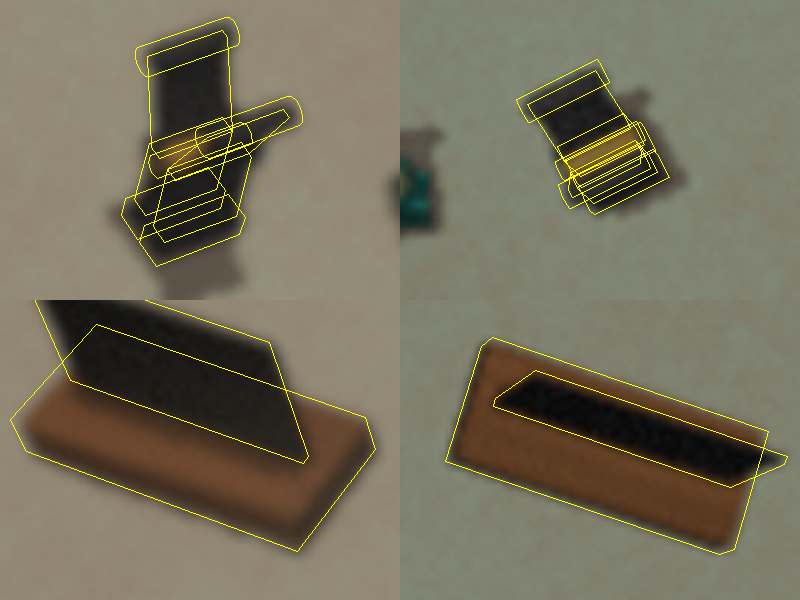

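```bash
cat > mv.py <<'E'
from h import *
from scipy.spatial.transform import Rotation as Ro
def rel(p,yaw):
    s=r.sense(); R0=Ro.from_euler('xyz',s['tcp_rot']); R1=Ro.from_euler('xyz',[np.pi,0,yaw])
    print('t',s['clock'],'tcp',s['eef_pos'].round(1),s['tcp_rot'].round(3),'op',round(s['opening'],3),'F',s['contact_force'].round(1),'q',s['qpos'].round(3))
    print('turn',np.degrees((R0.inv()*R1).as_rotvec()).round(2),'shift',R0.inv().apply(np.array(p)-s['eef_pos']).round(1))
E
python3 -c "
from mv import *
rel([568.7,263.8,170],2.051)"
```

```text
t 0.9 tcp [276.2 560.6 231.3] [ 3.142 -0.     2.684] op 1.008 F [0.3 0.5 0.1] q [ 1.111  0.353  1.633  0.     1.155 -0.002]
turn [ 0.   -0.   36.25] shift [-393.5 -137.    61.3]
```

play_rows --moves '[[[0,0,8],[-45,-15,7],1],[[0,0,14],[-90,-31,14],1],[[0,0,20],[-135,-47,21],1],[[0,0,25],[-180,-63,28],1],[[0,0,30],[-225,-78,35],1],[[0,0,34],[-270,-94,42],1],[[0,0,36.25],[-315,-110,50],1],[[0,0,36.25],[-360,-125,56],1],[[0,0,36.25],[-393.5,-137,61.3],1],[[0,0,36.25],[-393.5,-137,61.3],1],[[0,0,36.25],[-393.5,-137,61.3],1],[[0,0,36.25],[-393.5,-137,61.3],1]]'

```text
clock: 2.1
eef_pos: [568.0, 264.5, 170.1]
tcp_rot: [-3.141, -0.0, 2.052]
contact_force: [0.6, 0.8, -0.4]
opening: 1.001
```

Run:
```python
from mv import *
rel([568.7,263.8,74],2.051)
for n in('scene','top'):
    f=grab(n,n+'1'); p=proj(f,[[568.7,263.8,90],[568.7,263.8,170]]);print(p)
    c=p[0].astype(int); im=f['color'][:,:,::-1]; cv2.imwrite(f'pics/{n}1z.png',cv2.resize(im[max(c[1]-50,0):c[1]+30,c[0]-50:c[0]+50],None,fx=6,fy=6,interpolation=2))
```

```text
t 2.1 tcp [568.  264.5 170.1] [-3.141 -0.     2.052] op 1.001 F [ 0.6  0.8 -0.4] q [ 0.433  0.417  1.685  0.     1.04  -0.048]
turn [-0.01 -0.02  0.03] shift [-1.   0.3 96.1]
[[375.6469323  221.39689765]
 [382.00840966 197.85521251]]
[[187.955765   194.2991858 ]
 [181.79829533 187.95789522]]
```

View pics/scene1z.png

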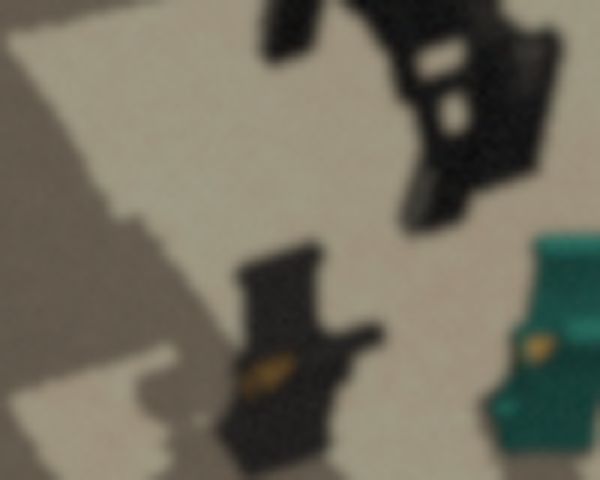

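View pics/top1z.png

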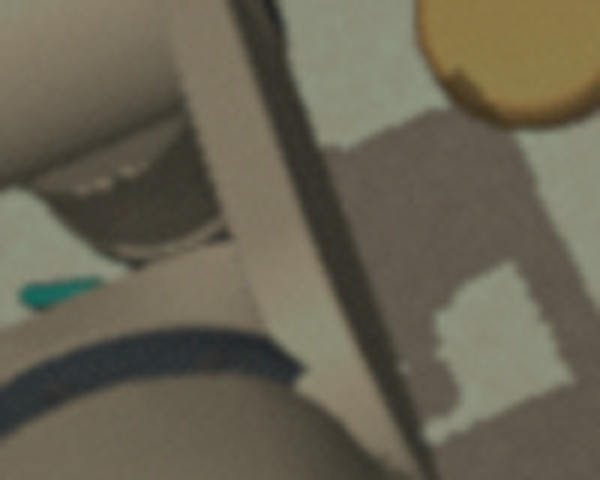

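play_rows --moves '[[[0,0,0],[-1,0,35],1],[[0,0,0],[-1,0,70],1],[[0,0,0],[-1,0,95],1],[[0,0,0],[-1,0,105],1],[[0,0,0],[-1,0,105],1],[[0,0,0],[-1,0,105],0.75],[[0,0,0],[-1,0,105],0.75],[[0,0,0],[-1,0,105],0.75]]' --newtons 45

```text
clock: 3.0
eef_pos: [569.2, 264.5, 66.7]
tcp_rot: [3.139, -0.0, 2.053]
contact_force: [0.6, -0.1, -0.2]
opening: 0.755
```

Run:
```python
from mv import *
rel([568.7,263.8,70],2.051)
f=grab('scene','scene2'); cv2.imwrite('pics/scene2z.png',cv2.resize(f['color'][170:260,330:440,::-1],None,fx=6,fy=6,interpolation=2))
```

```text
t 3.0 tcp [569.2 264.5  66.7] [ 3.139 -0.     2.053] op 0.755 F [ 0.6 -0.1 -0.2] q [ 0.433  0.545  1.748  0.     0.847 -0.049]
turn [ 0.14 -0.    0.1 ] shift [-0.4 -0.8 -3.3]
```

View pics/scene2z.png

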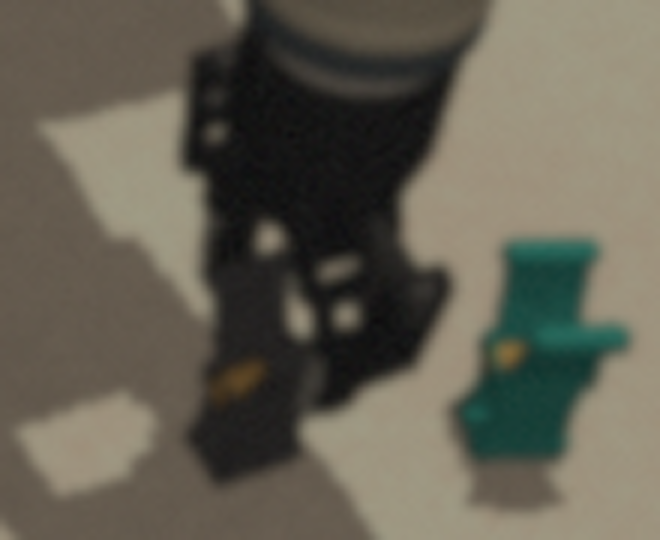

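```bash
cat > ov2.py <<'E'
from fit import *
f=dict(r.grab_frame('scene'))
s=r.sense()
def ov(f,fn,box,sets,k=6):
    x0,x1,y0,y1=box
    im=cv2.resize(f['color'][y0:y1,x0:x1,::-1],None,fx=k,fy=k,interpolation=2).copy()
    im=cv2.convertScaleAbs(im,alpha=1.8)
    for parts,T,col in sets:
        for p in parts:
            uv=(proj(f,p@T[0].T+T[1])+.5-[x0,y0])*k-.5
            cv2.polylines(im,[cv2.convexHull(uv.round().astype(np.int32))],True,col,1)
    cv2.imwrite(f'pics/{fn}.png',im)
E
python3 - <<'E'
from ov2 import *
w=.755*85/2; e=s['eef_pos']
pads=[box(sg*w,sg*(w+.1),-11,11,7,30) if sg>0 else box(-w-.1,-w,-11,11,7,30) for sg in(1,-1)]
ov(f,'o2',(330,440,170,260),[(clip_parts(),pose(568.7,263.8,.48,50),(0,255,255)),(pads,pose(e[0],e[1],s['tcp_rot'][2]-np.pi/2,e[2]),(255,100,255))])
E
```

```text
(no output)
```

View pics/o2.png

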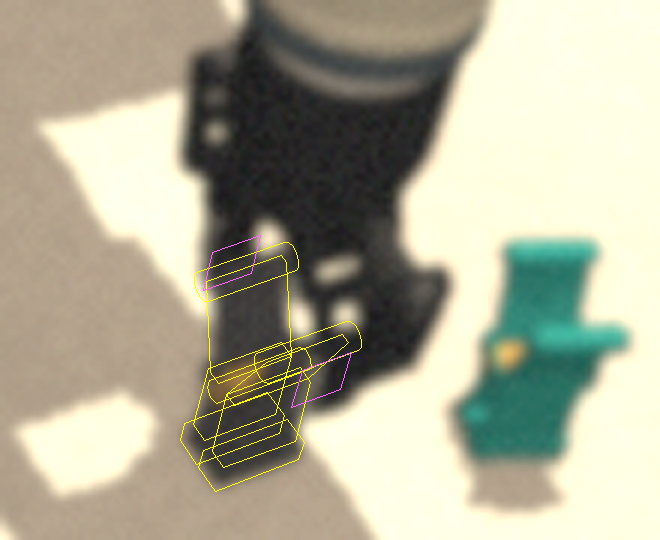

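play_rows --moves '[[[0,0,0],[0,0,1],0.66],[[0,0,0],[0,0,1],0.62],[[0,0,0],[0,0,0],0.55],[[0,0,0],[0,0,-1],0.48],[[0,0,0],[0,0,-2],0.42],[[0,0,0],[0,0,-2],0.42],[[0,0,0],[0,0,-2],0.42]]' --newtons 45

```text
clock: 3.8
eef_pos: [570.2, 264.8, 69.8]
tcp_rot: [3.137, -0.0, 2.052]
contact_force: [-1.3, -0.5, 9.1]
opening: 0.42
```

Run:
```python
from ov2 import *
print(s['opening'],s['eef_pos'],s['contact_force'])
ov(f,'o3',(330,440,170,260),[])
```

```text
0.4234532712373559 [570.147506   264.803186    69.74914658] [ 0.2384992  -0.3944273   9.41683461]
```

View pics/o3.png

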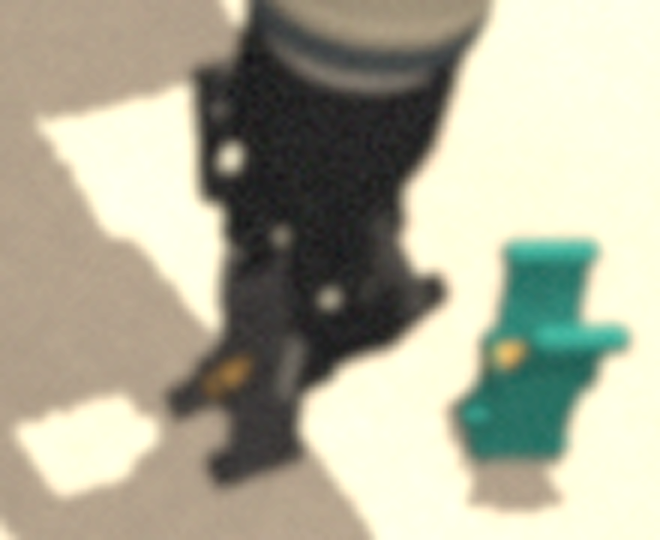

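play_rows --moves '[[[0,0,0],[0,0,-2],0.42],[[0,0,0],[0,0,-3],0.4],[[0,0,0],[0,0,-4],0.36],[[0,0,0],[0,0,-5],0.32],[[0,0,0],[0,0,-5],0.3],[[0,0,0],[0,0,-5],0.3]]' --newtons 45

```text
clock: 4.45
eef_pos: [570.0, 264.8, 74.6]
tcp_rot: [3.137, -0.0, 2.052]
contact_force: [-0.0, 0.0, -1.2]
opening: 0.304
```

Run:
```python
from ov2 import *
print(s['opening'],s['eef_pos'],s['contact_force'])
ov(f,'o4',(330,440,170,260),[])
```

```text
0.3031791403783851 [570.06590259 264.75282015  74.6069034 ] [-0.27124715  0.19094449 -0.81051692]
```

View pics/o4.png

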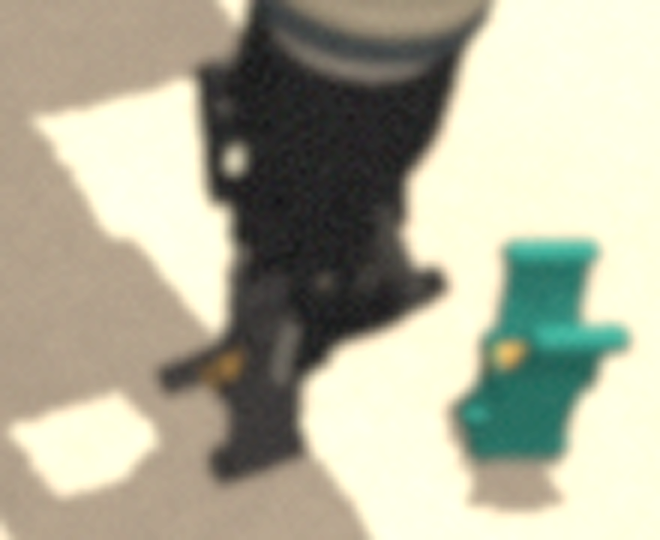

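```bash
python3 -c "
from mv import *
rel([570,264.8,235],2.052)
rel([539,-315,235],1.246)"
```

```text
t 4.5 tcp [570.1 264.8  74.6] [ 3.137 -0.     2.052] op 0.303 F [-0.3  0.2 -0.8] q [ 0.432  0.534  1.744  0.     0.859 -0.05 ]
turn [ 0.25 -0.    0.02] shift [ 1.000e-01  7.000e-01 -1.604e+02]
t 4.5 tcp [570.1 264.8  74.6] [ 3.137 -0.     2.052] op 0.303 F [-0.3  0.2 -0.8] q [ 0.432  0.534  1.744  0.     0.859 -0.05 ]
turn [ 0.24 -0.1  46.2 ] shift [-499.4 -295.3 -161.7]
```

play_rows --moves '[[[0,0,0],[0,0,-15],0.3],[[0,0,0],[0,0,-40],0.3],[[0,0,0],[0,0,-70],0.3],[[0,0,0],[0,0,-100],0.3],[[0,0,0],[0,0,-130],0.3],[[0,0,0],[0,0,-150],0.3],[[0,0,0],[0,0,-160],0.3],[[0,0,0],[0,0,-160],0.3]]'

```text
clock: 5.3
eef_pos: [570.1, 264.7, 236.6]
tcp_rot: [3.134, 0.0, 2.052]
contact_force: [-0.1, -0.9, -0.0]
opening: 0.306
```

```bash
python3 -c "
from mv import *
rel([539,-315,235],1.246)"
```

```text
t 5.3 tcp [570.1 264.7 236.6] [3.134 0.    2.052] op 0.306 F [-0.1 -0.9 -0. ] q [ 0.432  0.35   1.626  0.     1.159 -0.049]
turn [ 0.4  -0.16 46.2 ] shift [-499.4 -296.1   -0.5]
```

play_rows --moves '[[[0,0,1],[-12,-7,0],0.3],[[0,0,3],[-36,-21,0],0.3],[[0,0,6],[-68,-40,0],0.3],[[0,0,9],[-102,-60,0],0.3],[[0,0,12],[-136,-80,0],0.3],[[0,0,16],[-170,-100,0],0.3],[[0,0,20],[-204,-121,0],0.3],[[0,0,24],[-238,-141,0],0.3],[[0,0,27],[-272,-161,0],0.3],[[0,0,30],[-306,-181,0],0.3],[[0,0,33],[-340,-201,0],0.3],[[0,0,36],[-374,-221,0],0.3],[[0,0,39],[-408,-242,0],0.3],[[0.2,0,42],[-442,-262,0],0.3],[[0.3,-0.1,44],[-470,-278,0],0.3],[[0.4,-0.2,45.5],[-488,-289,0],0.3],[[0.4,-0.2,46.2],[-496,-294,0],0.3],[[0.4,-0.2,46.2],[-499.4,-296,-0.5],0.3],[[0.4,-0.2,46.2],[-499.4,-296,-0.5],0.3],[[0.4,-0.2,46.2],[-499.4,-296,-0.5],0.3]]'

```text
clock: 7.3
eef_pos: [539.2, -313.8, 234.9]
tcp_rot: [-3.142, 0.0, 1.247]
contact_force: [-0.3, -0.9, -0.5]
opening: 0.305
```

Run:
```python
from ov2 import *
import mv
mv.rel([539,-315,165],1.246)
T=pose(s['eef_pos'][0],s['eef_pos'][1],s['tcp_rot'][2]-np.pi/2,s['eef_pos'][2]-74.6+2+47)
sets=[(clip_parts(.33),T,(0,255,255)),(ticket_parts(),pose(539,-315,-.325),(255,0,255))]
ov(f,'o5',(90,200,150,250),sets); ov(f,'o5b',(90,200,150,250),[])
g=r.grab_frame('top'); ov(g,'o5t',(345,455,160,260),sets)
```

```text
t 7.35 tcp [ 539.3 -313.7  235. ] [3.141 0.    1.247] op 0.308 F [-0.2  0.1 -1.5] q [-0.529  0.348  1.632 -0.     1.161 -0.206]
turn [0.01 0.01 0.09] shift [-1.3  0.1 70. ]
```

View pics/o5.png

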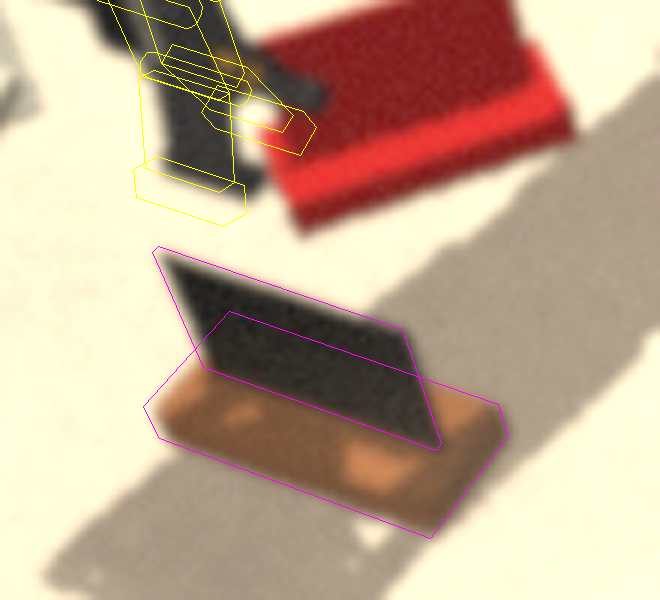

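View pics/o5b.png

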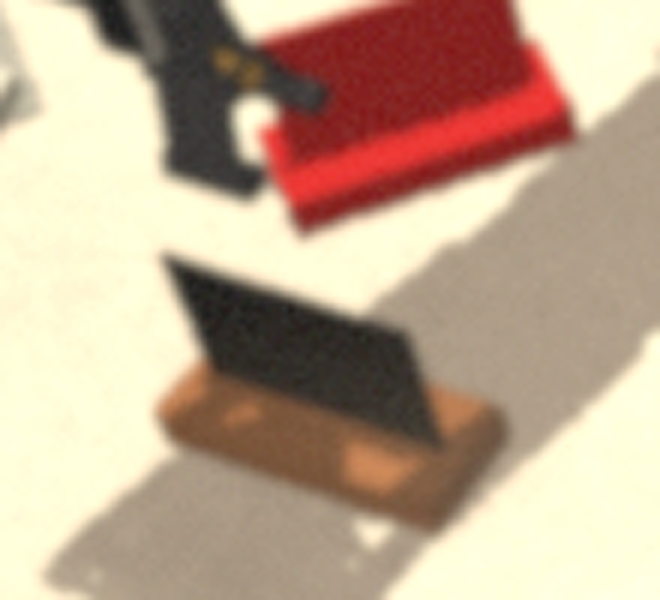

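View pics/o5t.png

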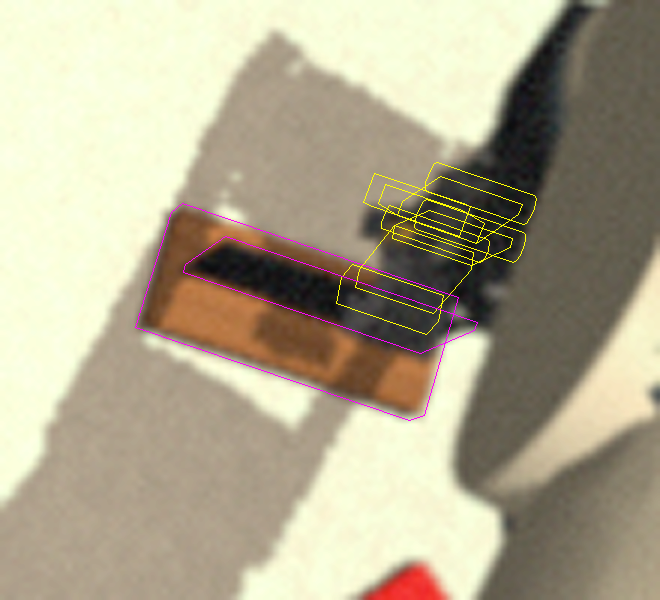

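Run:
```python
from ov2 import *
import pickle
g=r.grab_frame('top')
pickle.dump((f,g),open('p6.pkl','wb'))
ov(f,'o6',(95,155,135,190),[],12); ov(g,'o6t',(390,440,170,225),[],12)
for n,x in(('scene',f),('top',g)):
    for d in r.silhouettes(x,'clip'): print(n,d['conf'],d['location'],[ (a.min(),a.max()) for a in np.nonzero(d['mask'])[::-1]],d['mask'].sum())
```

```text
scene 0.9 [121.4, 164.2] [(np.int64(111), np.int64(144)), (np.int64(141), np.int64(183))] 704
scene 0.65 [419.6, 226.7] [(np.int64(406), np.int64(434)), (np.int64(210), np.int64(246))] 717
scene 0.27 [141.0, 219.4] [(np.int64(116), np.int64(172)), (np.int64(194), np.int64(238))] 1492
top 0.91 [412.5, 204.7] [(np.int64(401), np.int64(426)), (np.int64(188), np.int64(219))] 402
top 0.69 [150.3, 204.5] [(np.int64(140), np.int64(162)), (np.int64(190), np.int64(211))] 371
```

View pics/o6.png

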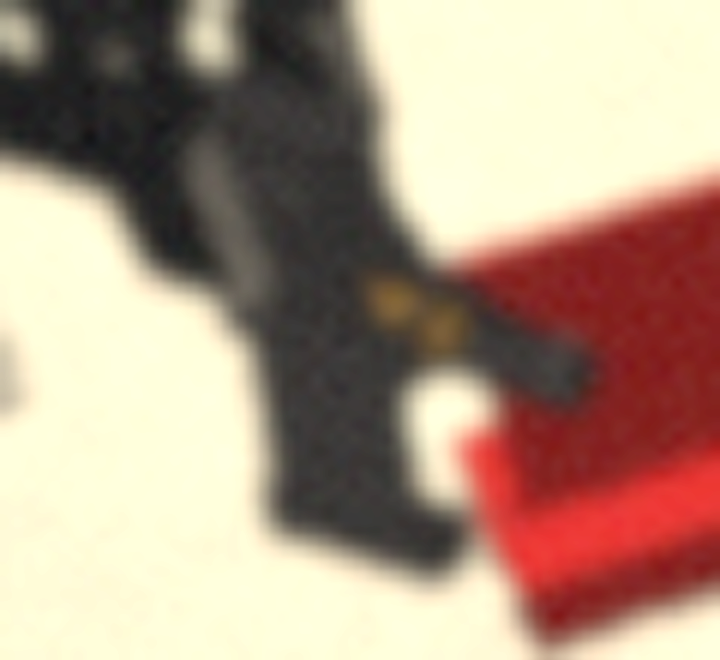

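View pics/o6t.png

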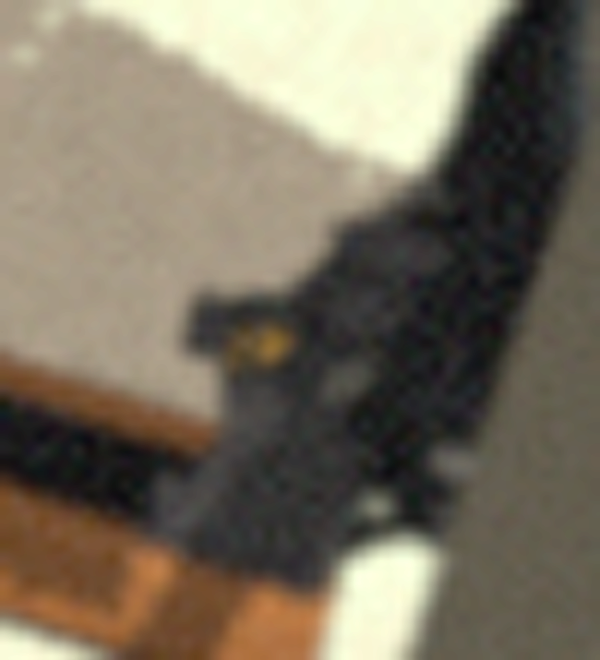

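```bash
cat > fit6.py <<'E'
from fit import *
from scipy.spatial.transform import Rotation as Ro
from scipy.optimize import minimize
import itertools
def prep(f,d):
    m=d['mask'].astype(float); mx=f['color'].max(2)
    dark=cv2.dilate((mx<60).astype(np.uint8),np.ones((3,3)))>0
    w=np.where(m>0,1.,np.where(dark,0.,1.))
    ys,xs=np.nonzero(m); W=np.zeros_like(w); W[ys.min()-25:ys.max()+25,xs.min()-25:xs.max()+25]=1
    return w*W,m
def run(fs,s,fixq=None,tilt=True):
    e=s['eef_pos']; R0=Ro.from_euler('z',s['tcp_rot'][2]-np.pi/2)
    base=e+[0,0,19-45]
    def T(p): 
        R=(R0*Ro.from_rotvec(np.array(p[3:6])*.02)).as_matrix(); grip=e+[0,0,19]
        # rotation about grip point
        return R, grip+R0.apply(p[:3])+R@np.array([0,0,-45.])
    def cost(p):
        q=p[6]*.02
        c=sum((w*(render(f,clip_parts(q),T(p))-m)**2).sum() for f,w,m in fs)
        return c+.05*np.sum(np.square(p[:6]))+ (1000*max(0,q-.345))**2
    best=None
    for rx,ry in itertools.product((-4,3),(-4,3)):
        x0=np.array([0,0,0,rx,ry,0,15.])
        for _ in range(2):
            o=minimize(cost,x0,method='Nelder-Mead',options=dict(initial_simplex=np.vstack([x0]+[x0+5*v*(1 if i<6 else -.6) for i,v in enumerate(np.eye(7))]),xatol=.1,fatol=.2,maxiter=250)); x0=o.x
        print('  ',o.x.round(1),round(o.fun,1))
        if best is None or o.fun<best.fun: best=o
    return best.x,T(best.x),best.x[6]*.02
E
cat > g6.py <<'E'
from fit6 import *
from ov2 import ov
import sys
def look(tag,near_s,near_t,bs,bt,tk=None):
    f=r.grab_frame('scene'); g=r.grab_frame('top'); s=r.sense(); L=[]
    for x,nr in((f,near_s),(g,near_t)):
        ds=[d for d in r.silhouettes(x,'clip') if np.hypot(*np.subtract(d['location'],nr))<20 and d['mask'].sum()<1100]
        if ds: L.append((x,*prep(x,max(ds,key=lambda d:d['conf']))))
        else: print('miss')
    p,T,q=run(L,s); print(tag,'q',round(q,3))
    for nm,pt in(('jawA',[1,0,-50]),('jawB',[-1,0,-50])):
        sg=np.sign(pt[0]); c,n=np.cos(q),np.sin(q)*sg
        P=np.array([pt[0]*c-pt[2]*n,0,pt[2]*c+pt[0]*n]); Wp=T[0]@P+T[1]
        Rt=pose(0,0,-.325)[0]; print(nm,Wp.round(1),'in ticket frame',(Rt.T@(Wp-[539,-315,94])).round(1))
    sets=[(clip_parts(q),T,(0,255,255)),(ticket_parts(),pose(539,-315,-.325),(255,0,255))]
    ov(f,tag+'s',bs,sets); ov(g,tag+'t',bt,sets)
    a=cv2.imread(f'pics/{tag}s.png');b=cv2.imread(f'pics/{tag}t.png'); 
    cv2.imwrite(f'pics/{tag}.png',cv2.resize(np.hstack([a,b]),(800,int(800*a.shape[0]/(a.shape[1]+b.shape[1])))))
E
python3 -c "
from g6 import *
look('k1',(121,164),(412,205),(95,175,135,235),(375,455,160,260))"
```

```text
[-0.3 -0.9  1.4 -0.1  7.6 -0.4 17.1] 26.5
   [-0.  -0.8  1.3 -0.3  7.8  0.3 17. ] 26.6
   [-0.5 -1.1  1.4  0.   7.4  0.1 17.1] 26.4
   [-0.3 -0.9  1.7 -0.1  7.4  0.4 17.2] 26.5
k1 q 0.343
jawA [ 542.1 -316.8  162.1] in ticket frame [ 3.5 -0.7 68.1]
jawB [ 508.8 -305.7  167.3] in ticket frame [-31.6  -0.8  73.3]
```

View pics/k1.png

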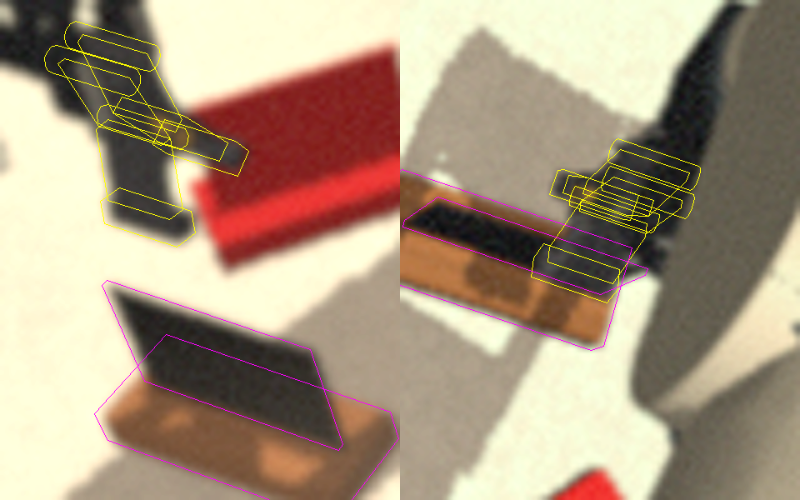

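```bash
cat > plan.py <<'E'
from mv import *
from fit import pose
def plan(p,q,depth,ex=(0,0)):
    # p: clip offset params in tool grip frame measured at the present pose
    s=r.sense(); e=s['eef_pos']; R0=Ro.from_euler('z',s['tcp_rot'][2]-np.pi/2)
    Rc=R0*Ro.from_rotvec(np.array(p[3:6])*.02); tc=e+[0,0,19]+R0.apply(p[:3])+Rc.apply([0,0,-45.])
    Rt=Ro.from_matrix(pose(0,0,-.325)[0]); mid=-50*np.cos(q)+np.sin(q)
    td=np.array([539,-315,94.])+Rt.apply([ex[0],ex[1],0])+np.array([0,0,-depth-mid])
    A=Rt*Rc.inv(); Re=A*Ro.from_euler('xyz',s['tcp_rot']); pe=td+A.apply(e-tc)
    R=Ro.from_euler('xyz',s['tcp_rot'])
    print('target',pe.round(1),Re.as_euler('xyz').round(3),'turn',np.degrees((R.inv()*Re).as_rotvec()).round(2),'shift',R.inv().apply(pe-e).round(1), s['clock'])
E
python3 -c "
from plan import *
for d in(-40,20): plan([-.3,-.9,1.4,-.1,7.6,0,0],.34,d)"
```

```text
target [ 542.5 -315.2  205.7] [ 2.989e+00 -1.000e-03  1.246e+00] turn [-8.71  0.11  0.02] shift [ 0.8  3.3 29.3] 7.85
target [ 542.5 -315.2  145.7] [ 2.989e+00 -1.000e-03  1.246e+00] turn [-8.71  0.11  0.02] shift [ 0.9  3.3 89.3] 7.85
```

play_rows --moves '[[[-2,0,0],[0,1,4],0.3],[[-4,0,0],[0,2,10],0.3],[[-6,0,0],[1,3,18],0.3],[[-8,0.1,0],[1,3,25],0.3],[[-8.7,0.1,0],[1,3.3,29],0.3],[[-8.7,0.1,0],[1,3.3,29],0.3],[[-8.7,0.1,0],[1,3.3,29],0.3],[[-8.7,0.1,0],[1,3.3,29],0.3]]'

```text
clock: 8.65
eef_pos: [543.1, -315.3, 206.5]
tcp_rot: [2.989, -0.001, 1.246]
contact_force: [0.9, -0.8, -0.9]
opening: 0.308
```

```bash
python3 - <<'E'
import re
a=open('fit6.py').read()
a=a.replace("R0=Ro.from_euler('z',s['tcp_rot'][2]-np.pi/2)","R0=Ro.from_euler('xyz',s['tcp_rot'])*Ro.from_matrix([[0,1,0],[1,0,0],[0,0,-1.]])").replace("grip=e+[0,0,19]","grip=e+R0.apply([0,0,19])")
a=a.replace("0,0,0,rx,ry,0,15.","0,0,0,rx,ry,0,15.")
open('fit6.py','w').write(a)
b=open('plan.py').read()
b=b.replace("R0=Ro.from_euler('z',s['tcp_rot'][2]-np.pi/2)","R0=Ro.from_euler('xyz',s['tcp_rot'])*Ro.from_matrix([[0,1,0],[1,0,0],[0,0,-1.]])").replace("tc=e+[0,0,19]+","tc=e+R0.apply([0,0,19])+")
open('plan.py','w').write(b)
E
python3 -c "
from g6 import *
s=r.sense();print(s['eef_pos'],s['tcp_rot'],s['opening'])
look('k2',(121,174),(412,207),(95,175,135,235),(375,455,160,260))"
```

```text
[ 543.02612792 -315.27433115  206.43195639] [ 2.98907792e+00 -1.02984751e-03  1.24630420e+00] 0.3016020695981554
   [-0.2 -2.   1.9  1.1  7.7 -0.8 17.2] 37.3
   [ 0.5 -1.8  1.8  0.9  8.1 -0.5 17.2] 37.0
   [ 0.7 -2.1  1.9  1.3  8.2 -1.6 17.2] 36.8
   [ 0.9 -1.8  1.8  0.9  8.4 -0.4 17.2] 37.3
k2 q 0.345
jawA [ 556.5 -319.6  135.1] in ticket frame [18.   1.2 41.1]
jawB [ 523.  -307.2  135.5] in ticket frame [-17.7   2.3  41.5]
```

View pics/k2.png

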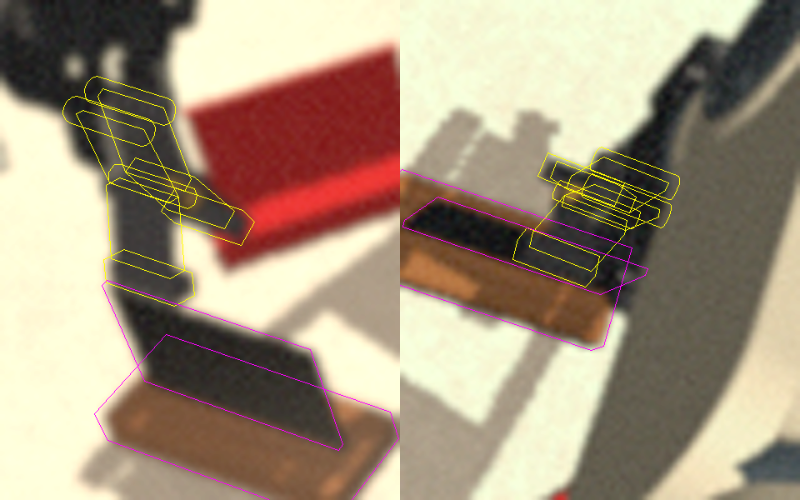

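```bash
python3 -c "
from plan import *
for d in(-20,0,20): plan([.5,-1.9,1.8,1.0,8.1,-.6,0],.34,d)"
```

```text
target [ 542.2 -314.5  185.2] [2.98  0.021 1.256] turn [-0.56 -1.16 -0.75] shift [ 0.4 -3.9 20.6] 8.9
target [ 542.2 -314.5  165.2] [2.98  0.021 1.256] turn [-0.56 -1.16 -0.75] shift [ 0.4 -6.9 40.4] 8.9
target [ 542.2 -314.5  145.2] [2.98  0.021 1.256] turn [-0.56 -1.16 -0.75] shift [  0.3 -10.   60.1] 8.9
```

play_rows --moves '[[[0,0,0],[0,-1,6],0.3],[[0,0,0],[0,-2,13],0.3],[[0,0,0],[0,-3,20],0.3],[[0,0,0],[0,-4.1,27],0.3],[[0,0,0],[0,-5.2,34],0.3],[[0,0,0],[0,-6.3,41],0.3],[[0,0,0],[0,-6.9,45],0.3],[[0,0,0],[0,-6.9,45],0.3],[[0,0,0],[0,-6.9,45],0.3]]'

```text
clock: 9.8
eef_pos: [542.8, -315.1, 160.7]
tcp_rot: [2.989, -0.001, 1.246]
contact_force: [-0.2, 0.7, -1.4]
opening: 0.303
```

```bash
python3 -c "
from g6 import *
s=r.sense();print(s['eef_pos'],s['tcp_rot'],s['opening'])
look('k3',(121,190),(412,210),(95,175,135,235),(375,455,160,260))"
```

```text
[ 542.96074256 -315.1601583   160.86036298] [ 2.98890529e+00 -1.01376307e-03  1.24635117e+00] 0.30029061434753895
miss
   [-3.5 -0.6 -0.6 -0.3  6.  -2.1 16.9] 3.4
   [-3.4 -0.4  0.5 -0.3  6.3 -0.5 17. ] 3.4
   [-3.9 -0.3 -0.  -0.3  5.9 -2.4 16.8] 3.5
   [-3.3 -0.4  0.3 -0.1  6.2 -1.7 17. ] 3.4
k3 q 0.34
jawA [ 555.8 -320.6   88.5] in ticket frame [17.7  0.1 -5.5]
jawB [ 522.5 -309.    87.5] in ticket frame [-17.6   0.5  -6.5]
```

View pics/k3.png

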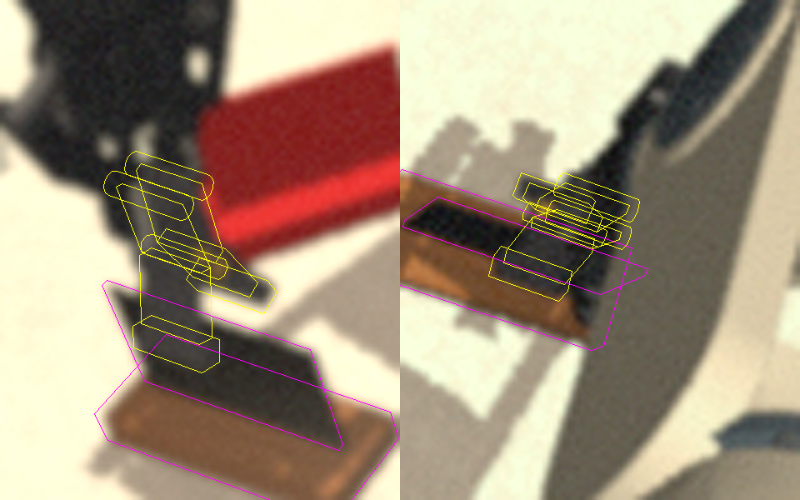

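play_rows --moves '[[[0,0,0],[0,-0.8,5],0.3],[[0,0,0],[0,-1.6,10],0.3],[[0,0,0],[0,-2.3,15],0.3],[[0,0,0],[0,-2.3,15],0.3],[[0,0,0],[0,-2.3,15],0.3],[[0,0,0],[0,-2.3,15],0.3],[[0,0,0],[0,-2.3,15],0.3]]'

```text
clock: 10.75
eef_pos: [543.1, -315.2, 146.0]
tcp_rot: [2.988, -0.001, 1.246]
contact_force: [0.4, -0.6, -0.9]
opening: 0.302
```

```bash
python3 -c "
from g6 import *
s=r.sense();print(s['eef_pos'],s['tcp_rot'],s['opening'],s['contact_force'])
look('k4',(125,190),(412,210),(95,175,135,235),(375,455,160,260))
f=r.grab_frame('scene'); ov(f,'k5',(100,165,165,230),[],10)"
```

```text
[ 543.05916084 -315.23075688  146.02762133] [ 2.98837416e+00 -8.96332699e-04  1.24630409e+00] 0.3066173163503235 [-0.22928189 -0.75687863 -1.14958637]
   [-1.5 -2.3  0.8  1.   7.1  0.4 17.1] 20.4
   [-0.8 -0.9  1.4 -0.2  7.6 -0.4 17.2] 19.0
   [-0.8 -0.7  1.3 -0.1  7.5 -0.  17.1] 19.0
   [-0.7 -1.5  1.2  0.6  7.5  0.  17.2] 19.2
k4 q 0.342
jawA [ 556.2 -320.6   74.2] in ticket frame [ 18.1   0.2 -19.8]
jawB [ 522.6 -309.3   74.1] in ticket frame [-17.4   0.2 -19.9]
```

View pics/k4.png

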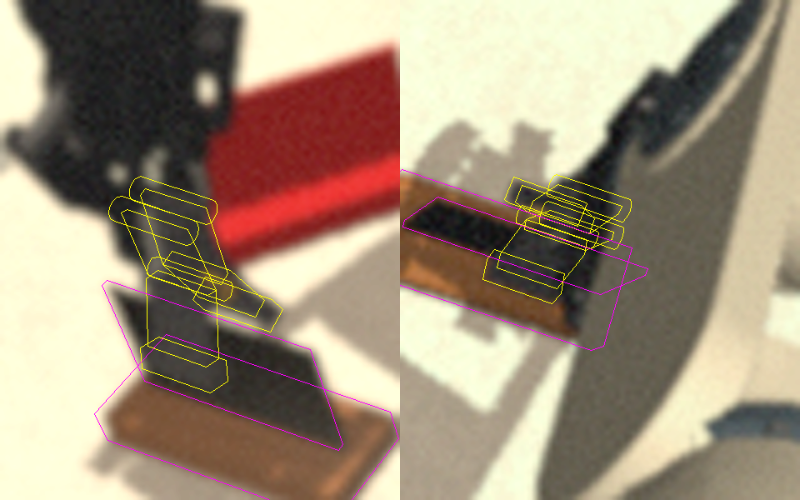

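View pics/k5.png

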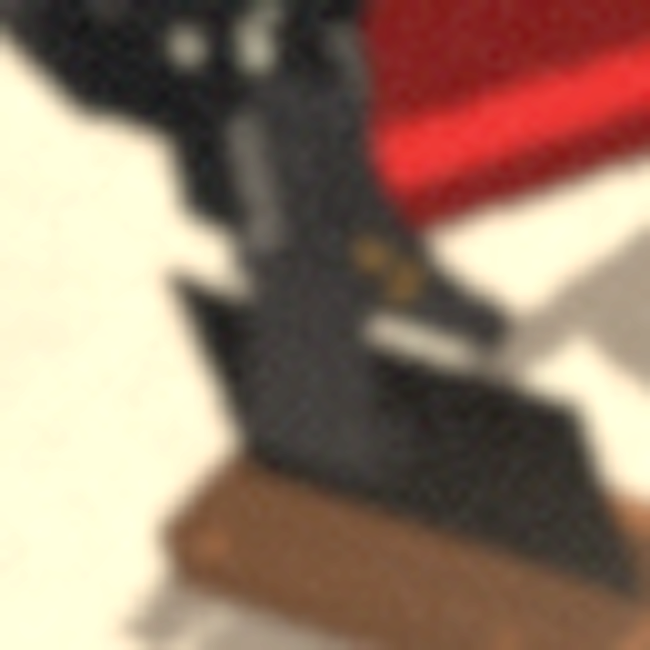

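```bash
python3 -c "
from rig import r
print(r.sign_off())"
```

```text
the job is handed in; nothing more can be done
None
```

The clip is held fully squeezed, with one jaw in front of the wide ticket's slate and one behind it, and I handed the job in like that at about 11 s of the 32 s allowed.

- **Clip position:** the last fit to both camera views puts the jaw tips about 20 mm below the top edge. They sit about 18 mm in front of and 17 mm behind the middle of the slate, and are centred along the edge to within 1 mm.
- **Opening:** the clip is squeezed to 0.34 rad, its stop, with the gripper at about 0.30 opening.
- **Contact:** the force on the tool was about 1 N downward, which matches the clip's weight, so nothing suggests it touches the ticket. In the last pictures the wide ticket was where I first measured it. I did not re-measure the narrow ticket, cheese or jar; the arm passed well above them.

**Checks that disagreed:**
- **Tilted grip:** after the grasp the clip hung about 8.5° askew between the fingers. I tilted the tool by 8.7° to bring it upright and saw no slip after that.
- **Missed detection:** half-way down, the network missed the clip in one of the two pictures. Its fit there came from a single view but agreed with the arm's own readings.
- **Camera offset:** the two cameras disagreed by about 3 mm on the ticket's position. The clearance on each side is about 15 mm.

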